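# Lock the spindle of a rotary knife vise on its flat

### The arm

A 6-joint arm with a two-finger parallel gripper is mounted at the origin on a cart in front of the work surface, level with it; the furniture and walls round the work are solid. World frame = base frame: x ahead of the robot, y to its left, z up, the work surface at z = 0. Lengths are in m, angles in degrees, forces in N, time in s.
With the tool pointing down it reaches from about 0.4 to 0.825 m from the base axis. Payload 7 kg.
Tool frame: the origin (TCP) lies at the centre of the arm's flange, where the gripper is bolted on; the fingertips stand 178 mm ahead of it and the grasp point (between the pads) lies 159 mm ahead of it (ctrl.hold_point_z is the distance from the TCP to the grasp point, in m); z points along the fingers, y is the line along which they close (so a half turn about z gives the same grasp; the last joint's range is limited). The gripper opens to 88 mm and grips with 3 to 60 N. Pads are 19 mm wide; open, the fingers measure 130 mm over their backs; the gripper's body (78 mm by 193 mm) begins 47 mm behind the grasp point.
Start: joints at [90.132, 20.546, 0.682, 0, -70.136, -16.507], TCP at [0.19, 0.648, 0.405] pointing down, gripper open.
Joint ranges: [-176.03, 176.03], [-82.01, 121.73], [-58.28, 71.71], [-173.87, 95.51], [-174.79, -0.11], [-173.66, 173.66]. Speed limits (degrees/s): [136.94, 136.94, 172.46, 180, 180, 180].

### API

Orientations are given as [roll, pitch, yaw] about the fixed x, y, z axes, in that order (R = Rz(yaw) Ry(pitch) Rx(roll)).
In Python, from plant import ctrl gives the robot as it stands.
- The arm moves only by the shell command python3 -m inch 'ROWS'. ROWS is JSON, one flat list of numbers, 7 for each row, row after row: the closure, from 0 (fully open) to 1 (shut), then the shift along the tool's x, y, z in mm, then the turn, a rotation vector about the tool's x, y, z in degrees. In form: [hand, x, y, z, wx, wy, wz, hand, x, y, z, wx, wy, wz, ...]. A call has 1 to 5 rows; each row is the pose to reach, as a shift and turn from the pose commanded when the call began, along the tool's axes at that moment; what a row does not reach only later rows make up. A row lasts 1/10 s, in which the tool goes at most 50 mm and 8.59 degrees, less where a joint would pass 70% of its speed; a pose out of reach is approached as far as the arm can. A call with a gripper value outside its range is refused whole. The fingers move at their own pace and stop on an object; the grip force is fixed at half the most. Time passes only in rows, so rows that repeat a pose let the fingers close. It gives the time, the measured TCP pose, the force, the opening and the grip force at its end, in the units of the state.
- ctrl.get_obs(): the state, without advancing time (a new reading comes with each control period).
- ctrl.snapshot(name): name is "scene" or "top" or "wrist"; returns a dict with "frame" (480x640x3 uint8, red, green, blue), "K" (3x3 intrinsics, pixels), "R" (3x3) and "t" (3): a world point X has camera coordinates R X + t. Camera axes: x right, y down, z forward; pixel columns grow to the right and rows downward; lengths in m; the calibration is good to about 2 mm. A picture is of the moment at which its call begins. There is no depth.
- ctrl.close_job(): hands the job in; it is judged then, once.
Trained networks look in a picture, given as the dict that the camera call returned (one of the last four; its "shot" number tells which), for a name from the list of things; names that differ only in an ending like _2 or _b are one class to them, and where a whole thing is asked for, a point or a joint stands for the part that bears it (a point fixed in the world has none). Each returns a list of dicts, best first, with "p" (0 to 1); they miss things now and then, are a little off and sometimes report something else, mostly with a low value. They report only what shows in the picture. A call takes as long as a camera call. They do not tell look-alikes from the thing itself.
- ctrl.recognise(picture, thing): "location" ([x, y, z] in m, in world coordinates, good to about 4 mm: the middle of the surface that is visible of it).
- ctrl.trace(picture, thing): "pixels" (480x640 bool, what is visible of it).
- ctrl.mark_of(picture, thing): "location" ([x, y, z] in m, in world coordinates, good to about 4 mm: a listed point, or the origin of a listed thing).
The state is a dict: "clock": time; "joint_pos": joint angles; "qvel": joint speeds; "tau": joint torques, N m; "tool_pos": TCP position; "orientation": TCP orientation; "force": force on the tool from outside, world axes, zero at the start; "moment": the same for the moment, N m; "opening": finger opening in m; "gripper_force": force on a finger pad.
Only numpy, scipy, OpenCV 4.12 (cv2) and the standard library are available. Lean on these libraries where they do the work, as an engineer would, in place of code of your own. Each camera call takes 0.05 s, during which the arm holds its last target. There are 200 camera calls.

### The job

The spindle of the small rotary vise has been knocked round. Swing its ball lever until the lever stands upright, so that the flat ground on the spindle faces the setscrew above it, then take the red T-handle hex key from its wooden stand, push it fully home in the setscrew's socket and turn it clockwise until the screw bites on the flat, tightening it firmly by feel but never straining it: about 0.3 N m on the key, well short of 0.5. Put the red key back upright in its own hole of the stand, and leave the blue key and the tools lying about undisturbed.

Things in the scene. Friction and masses are not known exactly. Their poses are not given: they have to be found in the camera images.
- vise: Dark blue-green cast rotary bench vise, bolted down, elsewhere in each episode: base 112 mm (x) by 100 mm (y) by 12 mm, body 58 x 44 mm, 88 mm high. Origin at the centre of its underside, on the bench; z up. The spindle runs along its y, 70 mm up: ball lever and bare spindle end at +y, jaws with a wooden knife handle at -y (out to 155 mm).
- spindle: Steel spindle, 30 mm, with lever, jaws and knife handle. Origin on its axis right below the setscrew, y along the axis; z points out of the middle of its flat (0.6 mm deep, 8.4 mm wide) and along the lever. Starts leaning 0.55 to 1.1 rad towards the vise's -x. Balanced; turns against 0.03 N m and stays where it is left; the screw pins it at the angle it finds, it does not square it up.
- lever_ball (a point): Centre of the black ball, 26 mm in diameter, at the end of the spindle's lever (a 10 mm rod): 85 mm from the spindle's axis along the spindle's z, 60 mm from the setscrew along its y. Pinched from above with a finger on its +y and one on its -y side, it rolls between the fingers as the lever swings.
- setscrew: Upright M20 setscrew. Origin at the centre of its top, about 107 mm above the bench, in the mouth of its hexagon socket (10.8 mm across flats, 11 deep); z up, x square to a flat. Clockwise from above drives it down, 2.5 mm a turn. The key has 0.2 rad of play, then drags at 0.1 N m, rising to 0.2 as the point lands, biting after 2.7 to 3.3 rad, then 0.1 rad adds 0.18 N m. Self-holding.
- screw_turn (a joint): Turn of the setscrew in rad, growing clockwise from above (screwing in); its zero is arbitrary.
- big_key_grip (a point): Centre of the red T-bar of the loose 10 mm hex key (0.16 kg), 105 mm above its tip; bar 90 mm long (x), 15 mm wide (y), 18 mm high; z points up, from tip to bar. The hexagon has flats square to the key's x. In the stand the bar's centre is 115 mm above the bench and the bar lies along the stand's x.
- big_key_tip (a point): Lower end of the red key's hexagon stem, on its axis. The stem is 10 mm across flats, 11.5 mm across corners, 96 mm long to the underside of the bar, with a 2 mm tapered end.
- big_key: The red hex key as a whole; its origin is the point of its tip and its axes are those given for its bar.
- stand_hole (a point): Centre of the mouth of the red key's hole, 50 mm above the bench, in the wooden key stand; 15 mm wide, 2 mm chamfer, 40 mm deep. The stand is a fixed block 56 mm (x) by 130 mm (y), 50 mm high, elsewhere in each episode; this hole lies 38 mm towards +y from its centre, a smaller empty one in its centre, the blue key's 38 mm towards -y.
- small_key_grip (a point): Centre of the blue T-bar (70 x 13 x 15 mm) of a 6 mm hex key in the same stand, 76 mm from the red one, its bar 36 mm lower. Too small for the setscrew; leave it alone.
- sanding_block: Cork sanding block, brown above and black below, 64 x 111 x 35 mm, loose near the front edge of the bench, between vise and stand; origin at the centre of its underside. Leave alone.
- oil_bottle: Oil bottle with a red spout, 59 mm in diameter, 183 mm high, loose on the bench behind the vise; origin at the centre of its underside. Leave alone.
There are look-alikes about, which are no part of the job. There is more than one size of the big_key; the job needs the larger.

How it is judged (in metres and radians):
On the way, in this order (a step that is already met when the one before it is completed fails the run):
1. the flat is turned to face the setscrew: lever upright within about 6 degrees (angle between spindle's own z axis and vertical below 0.1 rad), for 0.2 s.
2. the red key is fully home in the setscrew's socket (horizontal distance between big_key_tip and setscrew below 0.004 m and z of big_key_tip in the frame of setscrew below -0.0085 m), for 0.1 s.
3. the setscrew is tight on the flat (value of joint screw_turn above 3.035 rad and contact force between setscrew and spindle above 15 N and angle between spindle's own z axis and vertical below 0.12 rad), for 0.2 s.
At the end, for the whole second after the job is handed in: The setscrew is tight on the flat (wound up over 0.025 rad past its bite, as 0.25 N m does, bearing with over 15 N), the lever upright within 7 degrees, and the red key at rest upright in its own hole, its tip within 15 mm of the floor of the hole (value of joint screw_turn above 3.025 rad and contact force between setscrew and spindle above 15 N and angle between spindle's own z axis and vertical below 0.12 rad and horizontal distance between big_key_tip and stand_hole below 0.008 m and height (world z) of big_key_tip below 0.025 m and angle between big_key_grip's own z axis and vertical below 0.15 rad and linear speed of big_key below 0.02 m/s); the robot touches nothing.
It fails at once if the setscrew is over-tightened: forced more than 0.22 rad beyond its first bite, which takes over 0.5 N m (value of joint screw_turn above 3.22 rad).
It fails at once if the setscrew is driven into the round of the spindle: it bears with more than 30 N while the flat is more than 0.25 rad off (contact force between setscrew and spindle above 30 N and angle between spindle's own z axis and vertical above 0.25 rad).
It fails at once if the red key is dropped or thrown over (angle between big_key_grip's own z axis and vertical above 0.6 rad).
It fails at once if the blue key is lifted or pushed out (distance of small_key_grip from where it was at the start of the episode above 0.025 m).
It fails at once if the sanding block or the oil bottle are disturbed (distance of any of sanding_block, oil_bottle from where it was at the start of the episode above 0.03 m).
It also fails if it takes over 72 s, if anything falls off the work surface, if the arm or the gripper's body presses on something with over 40 N, if the wrist force passes 120 N, or if a joint passes its speed limit or range.

## Working session

There is one attempt and no reset: what is moved stays moved. The work goes in short steps, Python scripts to look and compute and a shell command to move; the robot and the scene stay as the last step left them, time stands still between calls to the robot, and variables do not carry over. Pictures are saved under pics/ and viewed, at most 10 in all, crops included, and the job is handed in when it is done.

```bash
ls; mkdir -p pics; cat > h.py <<'E'
import numpy as np, cv2
from plant import ctrl
from scipy.spatial.transform import Rotation as Ro
def save(p,n): cv2.imwrite(f'pics/{n}.png',cv2.cvtColor(p['frame'],cv2.COLOR_RGB2BGR))
def proj(p,X):
    c=np.array(p['R'])@np.array(X)+np.array(p['t']); u=np.array(p['K'])@c; return u[:2]/u[2]
def onplane(p,uv,z):
    R=np.array(p['R']);C=-R.T@np.array(p['t']);d=R.T@np.linalg.inv(p['K'])@np.array([uv[0],uv[1],1.]);return C+d*(z-C[2])/d[2]
def pose():
    o=ctrl.get_obs();return np.array(o['tool_pos']),Ro.from_euler('xyz',o['orientation'],degrees=True)
def rel(P,rpy):
    "shift mm / rotvec deg in tool axes to the flange pose"
    t,R=pose();T=Ro.from_euler('xyz',rpy,degrees=True)
    return (R.inv().apply(np.array(P)-t)*1000).round(1),(R.inv()*T).as_rotvec(degrees=True).round(2)
E
python3 - <<'E'
from h import *
o=ctrl.get_obs();print(o, ctrl.hold_point_z)
for n in('scene','top'):
    p=ctrl.snapshot(n);save(p,n)
    for t in('vise','spindle','lever_ball','setscrew','big_key_grip','stand_hole','small_key_grip','sanding_block','oil_bottle'):
        for d in ctrl.mark_of(p,t)[:3]:print(n,t,round(d['p'],2),np.round(d['location'],3),proj(p,d['location']).round())
E
cd pics; python3 -c "
import cv2,numpy as np
cv2.imwrite('both.png',cv2.resize(np.vstack([cv2.imread('scene.png'),cv2.imread('top.png')]),(400,600)))"
```

```text
pics
{'clock': 0.0, 'joint_pos': array([ 9.01308738e+01,  2.05908776e+01,  6.36280953e-01, -2.08720565e-02,
       -7.01367955e+01, -1.65061517e+01]), 'qvel': array([-0.01239138, -0.010645  , -0.05166884, -0.07678321, -0.04456624,
        0.03571321]), 'tau': array([ 8.34954608e-05, -5.82722247e+01,  2.93058103e+01,  6.99725792e+00,
        6.95596682e-03, -1.44915562e-04]), 'tool_pos': array([0.19025312, 0.64743878, 0.40374543]), 'orientation': array([ 1.79906799e+02, -7.15607175e-03, -1.63823795e+01]), 'force': array([1.1163365 , 0.37149036, 0.71994426]), 'moment': array([-0.00542278,  0.00483583,  0.00676874]), 'gripper_force': 0.0, 'opening': 0.0876306686974253} 0.1593
scene vise 0.91 [ 0.532 -0.3    0.001] [369. 235.]
scene spindle 0.81 [ 0.534 -0.3    0.069] [370. 211.]
scene spindle 0.68 [ 0.391 -0.029  0.002] [381. 310.]
scene lever_ball 0.78 [ 0.458 -0.248  0.118] [394. 206.]
scene setscrew 0.56 [ 0.534 -0.298  0.108] [371. 196.]
scene big_key_grip 0.92 [0.459 0.153 0.118] [301. 299.]
scene big_key_grip 0.54 [0.564 0.19  0.067] [234. 317.]
scene stand_hole 0.57 [0.46  0.147 0.05 ] [303. 331.]
scene small_key_grip 0.62 [ 0.389 -0.031  0.004] [382. 309.]
scene small_key_grip 0.61 [0.461 0.073 0.077] [324. 294.]
scene sanding_block 0.82 [ 0.389 -0.03   0.002] [382. 310.]
scene oil_bottle 0.76 [ 0.68  -0.123 -0.003] [281. 253.]
top vise 0.59 [ 0.533 -0.302 -0.003] [421. 261.]
top spindle 0.67 [ 0.535 -0.299  0.067] [426. 257.]
top lever_ball 0.59 [ 0.458 -0.249  0.124] [410. 290.]
top setscrew 0.52 [ 0.533 -0.302  0.104] [431. 255.]
top setscrew 0.15 [ 0.531 -0.299  0.068] [426. 258.]
top big_key_grip 0.66 [0.564 0.197 0.07 ] [205. 244.]
top big_key_grip 0.65 [0.456 0.153 0.116] [221. 291.]
top stand_hole 0.75 [0.457 0.15  0.051] [226. 293.]
top small_key_grip 0.77 [0.461 0.072 0.083] [260. 290.]
```

View pics/top.png

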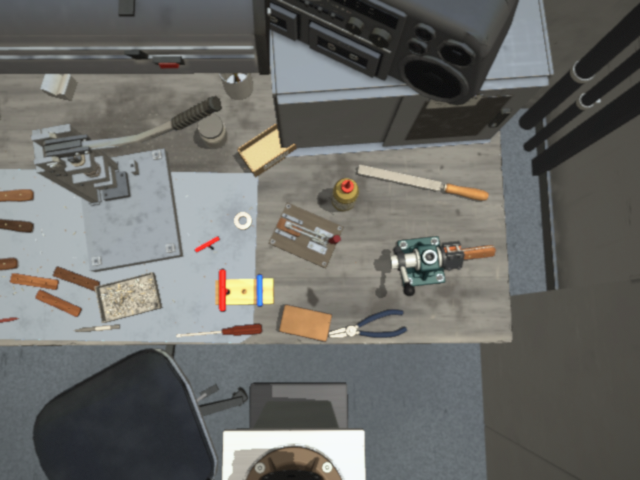

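View pics/scene.png

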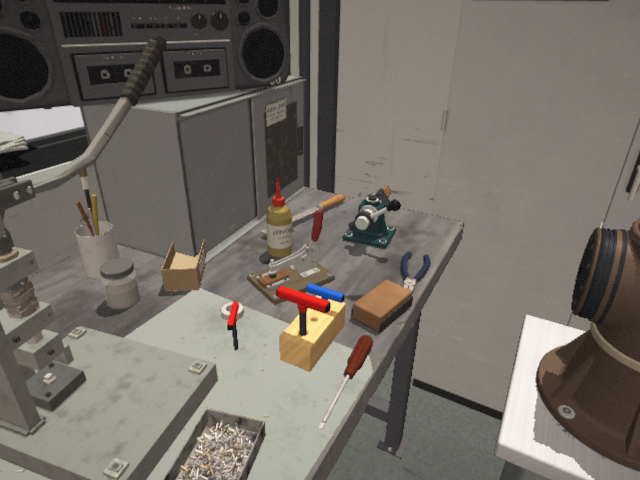

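The top view shows two red T-handle keys. One is at px (222,290), upright in the stand at z≈0.117, with the blue key at (260,290). The other is at (207,244), away from the stand at z≈0.07. The one in the stand fits the description: its height is 115 mm and it is 76 mm from the blue key. The vise is at (430,258) with its ball at (409,290). I'll confirm the key in an enlarged crop.

```bash
python3 - <<'E'
from h import *
s=cv2.imread('pics/scene.png')[270:380,200:360];t=cv2.imread('pics/top.png')[220:320,180:300]
cv2.imwrite('pics/crop.png',np.hstack([cv2.resize(s,(400,275),interpolation=3),cv2.resize(t,(330,275),interpolation=3)]))
print(rel([.44,.13,.42],[180,0,0]))
E
```

```text
(array([385.5, 426.2, -15.3]), array([  0.  ,   0.  , -16.38]))
```

View pics/crop.png

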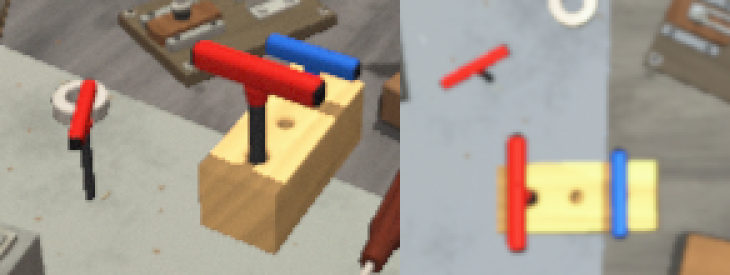

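The crop confirms it: the red key standing in the block, bar at (515,190) in the right half, is the one I want. The leaning one at (475,65) is the look-alike.

```bash
python3 -m inch '[0,32,35,-1,0,0,-3,0,64,71,-3,0,0,-6,0,96,107,-4,0,0,-9,0,128,142,-5,0,0,-12,0,160,178,-6,0,0,-16.38]'
python3 - <<'E'
from h import *
print(pose()[0],ctrl.get_obs()['orientation'],ctrl.get_obs()['joint_pos'].round(1),rel([.44,.13,.42],[180,0,0]))
E
```

```text
clock: 1.5
tool_pos: [0.2941, 0.4299, 0.4109]
orientation: [-180.0, -0.0, 0.2]
force: [0.5, 0.4, 0.8]
opening: 0.0875
gripper_force: 0.0
[0.29412794 0.42990112 0.4108692 ] [-1.79974086e+02 -1.43120833e-02  1.59663544e-01] [ 77.2   5.7 -18.    0.  -66.2  12.9] (array([145. , 300.3,  -9.2]), array([-0.03, -0.01,  0.16]))
```

```bash
python3 -m inch '[0,21,43,-1,0,0,0,0,42,86,-3,0,0,0,0,63,129,-4,0,0,0,0,84,172,-5,0,0,0,0,105,214,-7,0,0,0]'
python3 -m inch '[0,20,43,-1,0,0,0,0,40,86,-2,0,0,0,0,40,86,-2,0,0,0]'
python3 - <<'E'
from h import *
print(pose()[0],ctrl.get_obs()['orientation'])
p=ctrl.snapshot('wrist');save(p,'w1')
for t in('big_key_grip','big_key_tip','stand_hole','small_key_grip','sanding_block'):
        for d in ctrl.mark_of(p,t)[:2]:print(t,round(d['p'],2),np.round(d['location'],4),proj(p,d['location']).round())
for t in('big_key_grip','small_key_grip'):
    for d in ctrl.trace(p,t)[:1]:
        m=d['pixels'].astype(np.uint8);r=cv2.minAreaRect(cv2.findNonZero(m))
        ys,xs=np.nonzero(m);print(t,d['p'],r,m.sum())
        z=.124 if t[0]=='b' else .0865
        b=cv2.boxPoints(r);print([onplane(p,q,z).round(3).tolist() for q in b])
E
```

```text
clock: 2.0
tool_pos: [0.3989, 0.2157, 0.4181]
orientation: [-179.9, -0.0, 0.0]
force: [1.1, 0.7, 0.6]
opening: 0.0872
gripper_force: 0.0
clock: 2.3
tool_pos: [0.4398, 0.1275, 0.42]
orientation: [180.0, -0.0, -0.3]
force: [-0.1, 0.5, -0.6]
opening: 0.0883
gripper_force: 0.0
[0.43981054 0.12749816 0.41997335] [ 1.79979384e+02 -2.20107255e-02 -3.08189179e-01]
big_key_grip 0.91 [0.4609 0.1476 0.1156] [296. 206.]
big_key_grip 0.72 [0.5631 0.1925 0.0735] [241.  71.]
big_key_tip 0.91 [ 0.5719  0.1912 -0.0026] [257.  72.]
big_key_tip 0.7 [0.4602 0.1495 0.007 ] [301. 186.]
stand_hole 0.84 [0.4577 0.1471 0.0492] [301. 196.]
small_key_grip 0.94 [0.4576 0.071  0.0783] [387. 201.]
sanding_block 0.8 [ 0.3879 -0.0288 -0.0042] [460. 247.]
big_key_grip 0.74 ((384.0, 195.49996948242188), (84.99998474121094, 17.999996185302734), 90.0) 1375
[[0.501, 0.089, 0.124], [0.501, 0.076, 0.124], [0.437, 0.073, 0.124], [0.437, 0.087, 0.124]]
small_key_grip 0.72 ((383.7862548828125, 195.4796142578125), (17.935537338256836, 83.10894012451172), 1.6365771293640137) 1304
[[0.427, 0.083, 0.087], [0.498, 0.083, 0.087], [0.498, 0.068, 0.087], [0.427, 0.067, 0.087]]
```

View pics/w1.png

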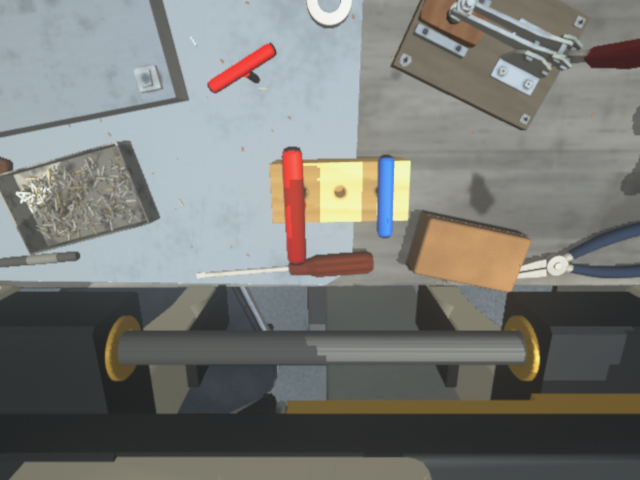

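The red bar runs from (292,150) to (297,262), nearly along world x, with its centre at about (0.460, 0.149). Next I go to the vise.

```bash
python3 -m inch '[0,2,48,-2,0,0,0,0,4,96,-4,0,0,0,0,6,144,-6,0,0,0,0,8,192,-8,0,0,0,0,10,240,-10,0,0,0]'
python3 -m inch '[0,2,48,-2,0,0,0,0,4,96,-4,0,0,0,0,8,144,-8,0,0,0,0,10,167,-10,0,0,0,0,10,167,-10,0,0,0]'
python3 - <<'E'
from h import *
print(pose()[0],ctrl.get_obs()['orientation'])
p=ctrl.snapshot('wrist');save(p,'w2')
np.savez('w2.npz',**{k:p[k] for k in('frame','K','R','t')})
for t in('vise','spindle','lever_ball','setscrew','oil_bottle'):
        for d in ctrl.mark_of(p,t)[:1]:print(t,round(d['p'],2),np.round(d['location'],4),proj(p,d['location']).round())
for t in ('vise','setscrew','lever_ball'):
    for d in ctrl.trace(p,t)[:1]:
        m=d['pixels'].astype(np.uint8);print(t,d['p'],m.sum(),cv2.minAreaRect(cv2.findNonZero(m)))
E
```

```text
clock: 3.2
tool_pos: [0.4485, -0.1092, 0.4301]
orientation: [-180.0, -0.1, 0.1]
force: [1.2, 0.0, -0.4]
opening: 0.088
gripper_force: 0.0
clock: 3.7
tool_pos: [0.4593, -0.2771, 0.4392]
orientation: [180.0, 0.1, -0.1]
force: [-0.0, 0.1, 0.8]
opening: 0.0879
gripper_force: 0.0
[ 0.45932774 -0.27714944  0.43915076] [ 1.79981264e+02  6.33806223e-02 -9.82605975e-02]
vise 0.95 [ 5.296e-01 -3.005e-01 -5.000e-04] [344. 136.]
lever_ball 0.94 [ 0.4595 -0.2447  0.1224] [283. 228.]
setscrew 0.88 [ 0.5293 -0.3041  0.1083] [356. 139.]
vise 0.74 19778 ((372.00360107421875, 121.31565856933594), (143.41766357421875, 282.3036804199219), 62.61502456665039)
setscrew 0.78 499 ((350.0, 135.0), (24.0, 24.0), 90.0)
lever_ball 0.79 10891 ((373.64996337890625, 125.0086669921875), (136.23257446289062, 282.7645263671875), 62.607627868652344)
```

View pics/w2.png

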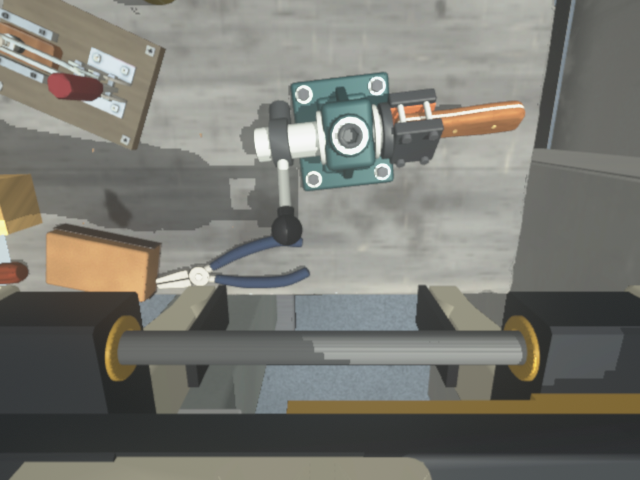

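The setscrew's ring is at px (350,135) and the ball at (287,230). The base bolts give a vise yaw of about 6°.

```bash
python3 - <<'E'
from h import *
p=dict(np.load('w2.npz'))
s=onplane(p,(350,135),.107);print('screw',s.round(4))
b=[onplane(p,q,.0125) for q in((303,94),(376,86),(382,172),(313,179))]
print('base ctr',np.mean(b,0).round(4),[np.linalg.norm(b[i]-b[(i+1)%4]).round(4) for i in range(4)])
v=(b[0]-b[1])+(b[3]-b[2]);print('yaw',np.degrees(np.arctan2(-v[0],v[1])))
u=(b[0]-b[3])+(b[1]-b[2]);print('yaw',np.degrees(np.arctan2(u[1],u[0])))
a=np.radians(6.2);X=np.array([np.cos(a),np.sin(a),0]);Y=np.array([-np.sin(a),np.cos(a),0])
for th in np.arange(.5,1.15,.1):
    B=s+0;B[2]=.07;B=B+60e-3*Y+.085*(np.array([0,0,np.cos(th)])-X*np.sin(th));print(round(th,2),B.round(4),proj(p,B).round(1))
g=cv2.cvtColor(p['frame'],cv2.COLOR_RGB2BGR)
cv2.imwrite('pics/screw.png',cv2.resize(g[115:155,330:370],(480,480),interpolation=cv2.INTER_CUBIC))
E
```

```text
screw [ 0.5324 -0.2996  0.107 ]
base ctr [ 0.5315 -0.2997  0.0125] [np.float64(0.0743), np.float64(0.0867), np.float64(0.0748), np.float64(0.0866)]
yaw 5.679621039675153
yaw 6.4052272703492745
0.5 [ 0.4854 -0.2443  0.1446] [278.3 201.7]
0.6 [ 0.4782 -0.2451  0.1402] [280.3 209.9]
0.7 [ 0.4715 -0.2459  0.135 ] [282.2 216.9]
0.8 [ 0.4653 -0.2465  0.1292] [284.1 222.8]
0.9 [ 0.4597 -0.2471  0.1228] [285.8 227.5]
1.0 [ 0.4548 -0.2477  0.1159] [287.3 231. ]
1.1 [ 0.4506 -0.2481  0.1086] [288.7 233.5]
```

View pics/screw.png

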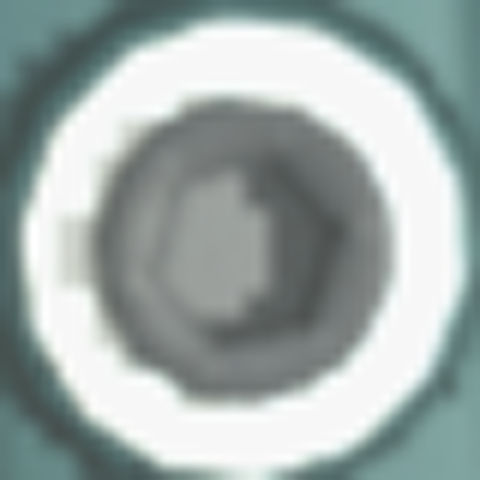

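```bash
python3 -m inch '[0.35,-1,-15,40,0,0,-3,0.35,-2,-30,80,0,0,-6.2,0.35,-2,-30,110,0,0,-6.2,0.35,-2,-30,110,0,0,-6.2]'
python3 - <<'E'
from h import *
print(pose()[0],ctrl.get_obs()['orientation'],ctrl.get_obs()['joint_pos'].round(1))
p=ctrl.snapshot('wrist');save(p,'w3')
for d in ctrl.mark_of(p,'lever_ball')[:1]:print(round(d['p'],2),np.round(d['location'],4),proj(p,d['location']).round())
print(rel([.457,-.2475,.278],[180,0,6.2]))
np.savez('w3.npz',**{k:p[k] for k in('frame','K','R','t')})
E
```

```text
clock: 4.55
tool_pos: [0.4553, -0.2442, 0.3262]
orientation: [-179.9, 0.4, 6.2]
force: [-0.5, -0.5, 0.4]
opening: 0.0615
gripper_force: 0.0
[ 0.45529817 -0.24424179  0.32623892] [-179.8615381     0.36413638    6.24110226] [-6.400e+00  9.700e+00 -2.520e+01 -1.000e-01 -5.550e+01  1.027e+02]
0.91 [ 0.4603 -0.2479  0.1227] [332. 273.]
(array([-0.4,  2.2, 52.5]), array([0.03, 0.02, 0.05]))
```

```bash
python3 -m inch '[0.35,1,1,20,0,0,0,0.35,2,2,40,0,0,0,0.35,3,2,50,0,0,0,0.35,3,2,50,0,0,0]'
python3 -m inch '[0.75,0,0,0,0,0,0,0.75,0,0,0,0,0,0,0.75,0,0,0,0,0,0,0.75,0,0,0,0,0,0]'
python3 - <<'E'
from h import *
print(pose()[0],ctrl.get_obs())
E
```

```text
clock: 5.05
tool_pos: [0.4602, -0.2471, 0.2799]
orientation: [180.0, 0.0, 6.2]
force: [-0.9, 0.5, 0.0]
opening: 0.0567
gripper_force: 0.0
clock: 5.45
tool_pos: [0.46, -0.247, 0.2803]
orientation: [180.0, -0.1, 6.2]
force: [1.1, 0.8, 0.3]
opening: 0.0301
gripper_force: 0.0
[ 0.46004173 -0.2469578   0.28029833] {'clock': 5.45, 'joint_pos': array([-6.67358114e+00,  1.30581067e+01, -2.80199210e+01,  8.28281540e-03,
       -4.88611403e+01,  1.02879967e+02]), 'qvel': array([ 0.11606768,  0.23056588, -0.25368845, -0.05570169,  0.2705233 ,
       -0.00910944]), 'tau': array([-1.16136289e-03, -4.22262168e+01,  2.36400551e+01,  5.52151456e+00,
        6.53133891e-02, -5.38165605e-04]), 'tool_pos': array([ 0.46004173, -0.2469578 ,  0.28029833]), 'orientation': array([ 1.79980353e+02, -5.79093904e-02,  6.21184185e+00]), 'force': array([1.13772326, 0.81554636, 0.34883941]), 'moment': array([-0.03202792, -0.01695091,  0.02290913]), 'gripper_force': 0.0, 'opening': 0.030102381821723364}
```

```bash
python3 -m inch '[0.85,0,0,0,0,0,0,0.85,0,0,0,0,0,0,0.85,0,0,0,0,0,0]'
python3 -m inch '[0.85,4,0,-5,0,0,0,0.85,8.5,0,-9.4,0,0,0,0.85,13.4,0,-13.7,0,0,0,0.85,18.4,0,-17.5,0,0,0,0.85,23.7,0,-21,0,0,0]'
python3 -m inch '[0.85,5.6,0,-3,0,0,0,0.85,11.4,0,-5.6,0,0,0,0.85,17.4,0,-7.7,0,0,0,0.85,23.7,0,-9.5,0,0,0,0.85,30.3,0,-10.8,0,0,0]'
python3 -m inch '[0.85,6,0,-0.7,0,0,0,0.85,12.6,0,-1,0,0,0,0.85,12.6,0,-1,0,0,0,0.85,12.6,0,-1,0,0,0]'
python3 - <<'E'
from h import *
p=ctrl.snapshot('scene');save(p,'s2')
for t in('lever_ball','setscrew'):
  for d in ctrl.mark_of(p,t)[:1]:print(round(d['p'],2),np.round(d['location'],4),proj(p,d['location']).round())
np.savez('s2.npz',**{k:p[k] for k in('frame','K','R','t')})
E
```

```text
clock: 5.75
tool_pos: [0.4601, -0.2475, 0.2802]
orientation: [179.9, -0.0, 6.2]
force: [-0.8, -5.1, 0.8]
opening: 0.0243
gripper_force: 30.0
clock: 6.25
tool_pos: [0.4831, -0.2451, 0.3009]
orientation: [179.9, 0.1, 6.2]
force: [-1.7, -6.7, -0.3]
opening: 0.0244
gripper_force: 30.0
clock: 6.75
tool_pos: [0.5134, -0.2417, 0.3124]
orientation: [179.9, 0.0, 6.2]
force: [-3.1, -3.6, 4.5]
opening: 0.0242
gripper_force: 30.0
clock: 7.15
tool_pos: [0.5267, -0.2402, 0.3137]
orientation: [179.9, -0.1, 6.2]
force: [-0.5, -2.3, 6.3]
opening: 0.0243
gripper_force: 30.0
0.92 [ 0.5246 -0.2417  0.1543] [366. 186.]
0.38 [ 0.5298 -0.2991  0.1077] [373. 197.]
```

```bash
python3 -m inch '[0.4,0,0,0,0,0,0,0.35,0,0,0,0,0,0,0.35,0,0,0,0,0,0,0.35,0,0,-30,0,0,0,0.35,0,0,-65,0,0,0]'
python3 -m inch '[0.2,-30,10,-10,0,0,0,0,-75,30,0,0,0,0,0,-90,50,30,0,0,0,0,-90,50,50,0,0,0,0,-90,50,50,0,0,0]'
python3 - <<'E'
from h import *
print(ctrl.get_obs()['joint_pos'].round(1))
p=ctrl.snapshot('wrist');save(p,'w4')
np.savez('w4.npz',**{k:p[k] for k in('frame','K','R','t')})
print('cam',-p['R'].T@p['t'],p['K'][0,0])
for t in('lever_ball','setscrew'):
  for d in ctrl.mark_of(p,t)[:1]:print(t,round(d['p'],2),np.round(d['location'],4),proj(p,d['location']).round())
E
```

```text
clock: 7.8
tool_pos: [0.5256, -0.2395, 0.3765]
orientation: [-179.9, 0.2, 6.2]
force: [1.2, -0.5, 0.4]
opening: 0.0552
gripper_force: 0.0
clock: 8.3
tool_pos: [0.4404, -0.2992, 0.3249]
orientation: [-179.9, 0.3, 6.1]
force: [0.4, 0.4, -0.4]
opening: 0.0867
gripper_force: 0.0
[-1.310e+01  1.120e+01 -2.350e+01 -1.000e-01 -5.560e+01  1.092e+02]
cam [ 0.51898249 -0.29034423  0.30523413] 373.8716411249594
lever_ball 0.74 [ 0.5183 -0.24    0.1597] [187. 113.]
setscrew 0.59 [ 0.5314 -0.3038  0.1059] [352. 103.]
```

View pics/w4.png

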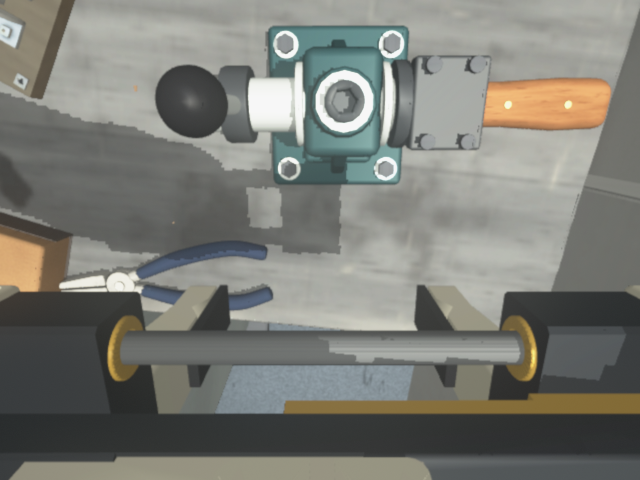

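The lever looks upright, with the ball at (191,101), the setscrew at (344,101) and the jaws level. I'll check that numerically and take a close crop of the socket.

```bash
python3 - <<'E'
from h import *
p=dict(np.load('w4.npz'))
g=cv2.cvtColor(p['frame'],cv2.COLOR_RGB2BGR);hsv=cv2.cvtColor(g,cv2.COLOR_BGR2HSV)
# ring: bright blob near the screw ; ball: dark blob
br=(cv2.cvtColor(g,cv2.COLOR_BGR2GRAY)>215).astype(np.uint8);br[:,:305]=0;br[:,385:]=0;br[:60]=0;br[145:]=0
c=max(cv2.findContours(br,0,2)[0],key=cv2.contourArea);e=cv2.fitEllipse(c);print('ring',e)
dk=(hsv[...,2]<45).astype(np.uint8);dk[:,:150]=0;dk[:,222:]=0;dk[:55]=0;dk[145:]=0
c=max(cv2.findContours(dk,0,2)[0],key=cv2.contourArea);eb=cv2.minEnclosingCircle(c);print('ball',eb)
s=onplane(p,e[0],.107);b=onplane(p,eb[0],.1545);print(s.round(4),b.round(4))
a=np.radians(6.1);d=b-s;print('ball off X,Y mm',1e3*(d[0]*np.cos(a)+d[1]*np.sin(a)),1e3*(-d[0]*np.sin(a)+d[1]*np.cos(a)))
bb=[onplane(p,q,.0125) for q in((285,44),(392,43),(386,168),(289,168))]
v=(bb[0]-bb[1])+(bb[3]-bb[2]);print('yaw',np.degrees(np.arctan2(-v[0],v[1])),np.mean(bb,0))
u=(bb[0]-bb[3])+(bb[1]-bb[2]);print('yaw',np.degrees(np.arctan2(u[1],u[0])))
cx,cy=344,100
k=g[cy-20:cy+20,cx-20:cx+20].astype(float);k=np.clip((k-20)*1.8,0,255).astype(np.uint8)
cv2.imwrite('pics/hex4.png',cv2.resize(k,(600,600),interpolation=cv2.INTER_CUBIC))
E
```

```text
ring ((343.99749755859375, 100.97774505615234), (56.84862518310547, 60.568878173828125), 6.612914085388184)Traceback (most recent call last):
  File "<stdin>", line 8, in <module>
ValueError: max() iterable argument is empty
```

```bash
cat > m4.py <<'E'
from h import *
p=dict(np.load('w4.npz'))
g=cv2.cvtColor(p['frame'],cv2.COLOR_RGB2BGR);hsv=cv2.cvtColor(g,cv2.COLOR_BGR2HSV)
print('ballcol',g[101,191])
dk=(hsv[...,2]<70).astype(np.uint8);dk[:,:150]=0;dk[:,222:]=0;dk[:55]=0;dk[145:]=0
c=max(cv2.findContours(dk,0,2)[0],key=cv2.contourArea);eb=cv2.minEnclosingCircle(c);print('ball',eb,cv2.fitEllipse(c))
s=onplane(p,(344,101),.107);b=onplane(p,eb[0],.1545);print(s.round(4),b.round(4))
a=np.radians(6.1);d=b-s;print('ball off X,Y mm',1e3*(d[0]*np.cos(a)+d[1]*np.sin(a)),1e3*(-d[0]*np.sin(a)+d[1]*np.cos(a)))
bb=[onplane(p,q,.0125) for q in((285,44),(392,43),(386,168),(289,168))]
v=(bb[0]-bb[1])+(bb[3]-bb[2]);print('yaw',np.degrees(np.arctan2(-v[0],v[1])),np.mean(bb,0))
u=(bb[0]-bb[3])+(bb[1]-bb[2]);print('yaw',np.degrees(np.arctan2(u[1],u[0])))
cx,cy=344,100
k=g[cy-20:cy+20,cx-20:cx+20].astype(float);k=np.clip((k-20)*1.8,0,255).astype(np.uint8)
cv2.imwrite('pics/hex4.png',cv2.resize(k,(600,600),interpolation=cv2.INTER_CUBIC))
E
python3 m4.py
```

```text
ballcol [113 116 116]
ball ((191.5, 100.5), 37.71614456176758) ((191.18345642089844, 100.92806243896484), (66.24556732177734, 74.66891479492188), 136.16012573242188)
[ 0.5319 -0.2996  0.107 ] [ 0.5229 -0.24    0.1545]
ball off X,Y mm -2.6379807983256 60.231608366740204
yaw 6.320236019564503 [ 0.53232477 -0.30018782  0.0125    ]
yaw 6.332097828957833
```

View pics/hex4.png

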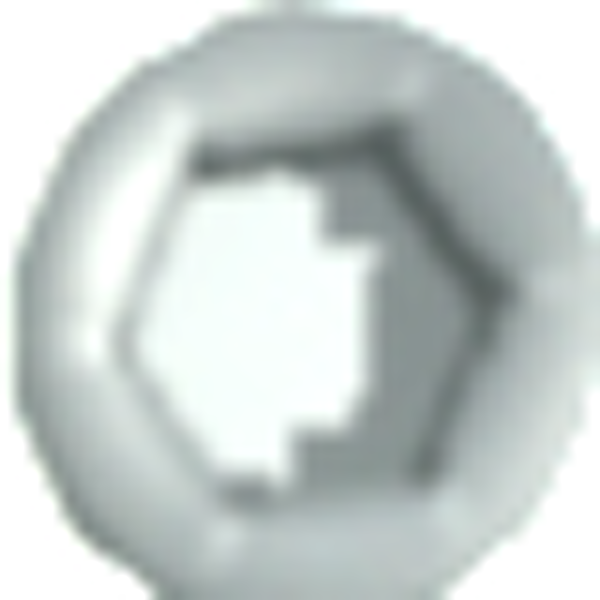

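The socket corners are at about 5.6° in the crop, so the flats' normal is at world yaw ≈ 12° (mod 60). The ball is 2.6 mm off upright, about 0.03 rad, which is fine. Now for the red key.

```bash
python3 - <<'E'
from h import *
print(rel([.43,.14,.38],[180,0,2.5]))
E
```

```text
(array([  35.1, -437.9,  -51.9]), array([ 0.03, -0.04,  3.74]))
```

```bash
python3 -m inch '[0,4,-44,-10,0,0,0.4,0,7,-88,-20,0,0,0.8,0,11,-132,-30,0,0,1.2,0,14,-176,-40,0,0,1.6,0,18,-220,-50,0,0,2]'
python3 -m inch '[0,4,-47,0,0,0,0.4,0,7,-90,0,0,0,0.8,0,11,-134,0,0,0,1.2,0,14,-178,0,0,0,1.6,0,17,-217,0,0,0,1.8]'
python3 -m inch '[0,0,0,0,0,0,0,0,0,0,0,0,0,0]'
cat > key.py <<'E'
from h import *
o=ctrl.get_obs();print(pose()[0],o['orientation'],o['joint_pos'].round(1))
p=ctrl.snapshot('wrist');save(p,'w5')
np.savez('w5.npz',**{k:p[k] for k in('frame','K','R','t')})
f=p['frame'].astype(int);m=((f[...,0]>110)&(f[...,1]<60)&(f[...,2]<60)).astype(np.uint8)
for d in ctrl.mark_of(p,'big_key_grip')[:2]:print(d['p'],np.round(d['location'],4),proj(p,d['location']).round())
n,l,st,c=cv2.connectedComponentsWithStats(m)
for i in range(1,n):
    if st[i,4]>600:
        r=cv2.minAreaRect(cv2.findNonZero((l==i).astype(np.uint8)));b=cv2.boxPoints(r)
        q=np.array([onplane(p,x,.122) for x in b]);e=[q[1]-q[0],q[2]-q[1]];e.sort(key=np.linalg.norm);v=e[1]
        print(st[i],r,'ctr',q.mean(0).round(4),'len',[np.linalg.norm(x).round(4) for x in e],'yaw',np.degrees(np.arctan(v[1]/v[0])).round(2))
for d in ctrl.mark_of(p,'stand_hole')[:1]:print('hole',d['p'],np.round(d['location'],4))
E
python3 key.py
```

```text
clock: 8.95
tool_pos: [0.4362, -0.0764, 0.3794]
orientation: [-180.0, -0.2, 4.2]
force: [2.0, 1.1, 0.4]
opening: 0.0873
gripper_force: 0.0
clock: 9.45
tool_pos: [0.437, 0.142, 0.3792]
orientation: [-179.9, -0.1, 2.5]
force: [-0.2, 0.6, 0.4]
opening: 0.0878
gripper_force: 0.0
clock: 9.65
tool_pos: [0.4372, 0.1406, 0.3784]
orientation: [-180.0, -0.1, 2.6]
force: [-0.0, -0.8, -0.1]
opening: 0.0875
gripper_force: 0.0
[0.43715445 0.1405928  0.37839635] [-1.79957747e+02 -6.21422455e-02  2.58908542e+00] [ 42.5   0.9 -27.7   0.  -61.3  50.1]
0.78 [0.5622 0.1923 0.0724] [257.  56.]
0.72 [0.4582 0.1474 0.1151] [314. 218.]
```

```bash
sed -i "s/^p=ctrl.snapshot.*/p=dict(np.load('w5.npz'))/;/np.savez/d;/mark_of/d" key.py
sed -i "s/^f=p.*/f=p['frame'].astype(int);print(f[218,314]);m=((f[...,0]>90)\&(f[...,1]<.5*f[...,0])\&(f[...,2]<.5*f[...,0])).astype(np.uint8)/" key.py; python3 key.py
```

```text
[0.4371493  0.13860741 0.3779338 ] [-1.79981507e+02 -2.81608908e-02  2.38565827e+00] [ 42.3   0.9 -27.8   0.  -61.3  50.1]
[189  70  58]
[ 218   24   80   53 1426] ((258.6445007324219, 52.35620880126953), (20.326236724853516, 87.58139038085938), 60.06848907470703) ctr [0.556  0.1833 0.122 ] len [np.float64(0.0105), np.float64(0.0499)] yaw -60.64
[ 300  149   25  132 2712] ((311.70599365234375, 214.4942626953125), (22.52508544921875, 131.1316680908203), 1.123302698135376) ctr [0.46   0.1489 0.122 ] len [np.float64(0.0139), np.float64(0.0872)] yaw 0.53
```

```bash
python3 -m inch '[0,12,-5,20,0,0,1,0,23,-9.5,50,0,0,1.5,0,23,-9.5,80,0,0,1.5,0,23,-9.5,104,0,0,1.5,0,23,-9.5,104,0,0,1.5]'
python3 -m inch '[0.5,0,0,0,0,0,0,0.9,0,0,0,0,0,0,0.9,0,0,0,0,0,0,0.9,0,0,0,0,0,0,0.9,0,0,0,0,0,0]'
python3 -m inch '[0.9,0,0,0,0,0,0,0.9,0,0,0,0,0,0,0.9,0,0,0,0,0,0,0.9,0,0,0,0,0,0,0.9,0,0,0,0,0,0]'
```

```text
clock: 10.3
tool_pos: [0.459, 0.1478, 0.2709]
orientation: [179.8, 0.3, 0.8]
force: [-0.6, 0.1, 1.1]
opening: 0.0878
gripper_force: 0.0
clock: 10.8
tool_pos: [0.4598, 0.1497, 0.2741]
orientation: [-180.0, -0.1, 0.9]
force: [-0.6, 0.5, 0.2]
opening: 0.0534
gripper_force: 0.0
clock: 11.3
tool_pos: [0.4598, 0.1496, 0.2734]
orientation: [180.0, 0.0, 0.9]
force: [-1.5, 1.1, 0.2]
opening: 0.0148
gripper_force: 30.0
```

The key is gripped: opening 14.8 mm, 30 N. Lift it and carry it round the front of the lever ball.

```bash
python3 -m inch '[0.9,0,0,-15,0,0,0,0.9,0,0,-40,0,0,0,0.9,0,0,-75,0,0,0,0.9,0,0,-115,0,0,0,0.9,0,10,-125,0,0,0]'
python3 -m inch '[0.9,0,45,0,0,0,0,0.9,0,90,0,0,0,0,0.9,0,135,0,0,0,0,0.9,0,180,0,0,0,0,0.9,0,225,0,0,0]'
python3 -m inch '[0.9,0,45,0,0,0,-2,0.9,0,90,0,0,0,-4,0.9,0,135,0,0,0,-7,0.9,0,180,0,0,0,-9,0.9,0,214,0,0,0,-11]'
python3 - <<'E'
from h import *
o=ctrl.get_obs();print(pose()[0],o['orientation'],o['joint_pos'].round(1),o['opening'])
P=[.532-0.0,-.2998,.394];print(rel(P,[180,0,12]))
E
```

```text
clock: 11.8
tool_pos: [0.4609, 0.1404, 0.4026]
orientation: [-179.8, -0.3, 1.0]
force: [0.1, -0.3, -1.3]
opening: 0.0146
gripper_force: 30.0
clock: 12.3
tool_pos: [0.4625, -0.0767, 0.3979]
orientation: [-180.0, 0.1, 11.9]
force: [0.9, 1.1, -1.8]
opening: 0.015
gripper_force: 30.0
[ 0.46246116 -0.07666369  0.39785714] [-1.79985672e+02  5.24149215e-02  1.19495400e+01] [ 14.7   1.  -24.9  -0.  -64.2  87.2] 0.014956419334040372
(array([ 21.8, 232.7,   3.8]), array([-0.01,  0.05, -0.05]))invalid input
```

```bash
python3 -m inch '[0.9,-9,43,0,0,0,0,0.9,-18,87,0,0,0,0,0.9,-28,131,0,0,0,0,0.9,-37,175,0,0,0,0,0.9,-46,218,0,0,0,0]'
python3 -m inch '[0.9,20,4,0,0,0,0,0.9,40,8,0,0,0,0,0.9,50,10,0,0,0,0,0.9,50,10,0,0,0,0]'
python3 - <<'E'
from h import *
o=ctrl.get_obs();print(pose()[0],o['orientation'],o['joint_pos'].round(1),o['force'],o['moment'])
p=ctrl.snapshot('wrist');save(p,'w6')
np.savez('w6.npz',**{k:p[k] for k in('frame','K','R','t')})
for t in('big_key_tip','setscrew','big_key_grip'):
  for d in ctrl.mark_of(p,t)[:1]:print(t,round(d['p'],2),np.round(d['location'],4),proj(p,d['location']).round())
p=ctrl.snapshot('scene');save(p,'s6')
for t in('big_key_tip','setscrew','big_key_grip'):
  for d in ctrl.mark_of(p,t)[:1]:print(t,round(d['p'],2),np.round(d['location'],4),proj(p,d['location']).round())
a=cv2.imread('pics/w6.png')[60:400,140:540];b=cv2.resize(cv2.imread('pics/s6.png')[130:245,300:435],(400,340),interpolation=3)
cv2.imwrite('pics/c6.png',np.hstack([a,b]))
E
```

```text
clock: 12.8
tool_pos: [0.4625, -0.2992, 0.3976]
orientation: [-180.0, 0.0, 11.9]
force: [2.5, 0.6, -1.6]
opening: 0.0148
gripper_force: 30.0
clock: 13.2
tool_pos: [0.515, -0.2965, 0.3972]
orientation: [-179.9, 0.1, 11.9]
force: [-0.9, -0.1, -1.8]
opening: 0.0149
gripper_force: 30.0
[ 0.51498599 -0.29651647  0.39721931] [-1.79945920e+02  8.64364871e-02  1.19269118e+01] [-11.1  13.3 -10.5  -0.  -66.3 113. ] [-0.91819288 -0.06481289 -1.76024979] [-0.00934995  0.03790768  0.00766521]
setscrew 0.65 [ 0.5326 -0.3051  0.1087] [339. 217.]
big_key_grip 0.84 [ 0.5125 -0.2974  0.2373] [324. 329.]
big_key_tip 0.79 [0.5653 0.189  0.0018] [236. 347.]
setscrew 0.39 [ 0.5322 -0.3002  0.1092] [372. 196.]
big_key_grip 0.93 [ 0.5151 -0.2919  0.2451] [382. 142.]
```

View pics/c6.png

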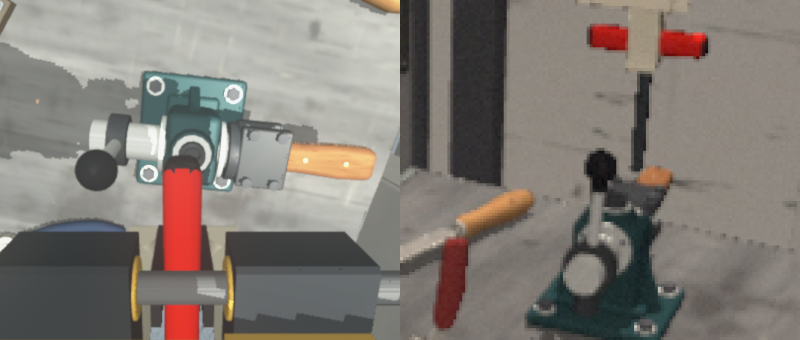

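```bash
python3 - <<'E'
from h import *
p=ctrl.snapshot('scene')
t,R=pose();print(t)
for z in(.238,.225,.18,.134,.120):print(z,proj(p,[.515,-.2965,z]).round(1))
for dx,dy in((.01,0),(0,.01)):print(proj(p,[.515+dx,-.2965+dy,.134])-proj(p,[.515,-.2965,.134]))
f=p['frame'].astype(int)
for v in range(150,194,3):
    row=f[v,365:400].sum(1);dk=np.nonzero(row<200)[0]+365;print(v,dk.mean().round(1) if len(dk) else None,len(dk))
print('screw in scene',proj(p,[.5322,-.2997,.107]))
E
```

```text
[ 0.51398216 -0.29649522  0.39880386]
0.238 [382.4 144.5]
0.225 [381.9 150.2]
0.18 [380.3 169.2]
0.134 [378.7 187.8]
0.12 [378.3 193.3]
[-3.94759798 -0.81431429]
[-1.61417825  1.36914417]
150 387.0 1
153 None 0
156 382.0 3
159 381.5 4
162 381.5 4
165 381.5 4
168 381.0 3
171 380.5 4
174 380.5 4
177 380.5 4
180 380.0 3
183 371.6 10
186 372.2 12
189 368.5 8
192 367.0 5
screw in scene [371.67198595 196.49549618]
```

The key hangs plumb: the observed stem px match the predicted vertical line within 0.5 px. Move over the socket, then feel downward.

```bash
python3 -m inch '[0.9,8,3.4,0,0,0,0,0.9,16.5,7,0,0,0,0,0.9,16.5,7,17,0,0,0,0.9,16.5,7,17,0,0,0,0.9,16.5,7,17,0,0,0]'
python3 -m inch '[0.9,0,0,3,0,0,0,0.9,0,0,6,0,0,0,0.9,0,0,8,0,0,0,0.9,0,0,10,0,0,0,0.9,0,0,10,0,0,0]'
python3 - <<'E'
from h import *
o=ctrl.get_obs();print(o['tool_pos'],o['orientation'],o['force'],o['moment'])
E
```

```text
clock: 14.15
tool_pos: [0.5322, -0.3002, 0.3811]
orientation: [-180.0, 0.1, 11.9]
force: [0.8, 0.0, -0.8]
opening: 0.0148
gripper_force: 30.0
clock: 14.65
tool_pos: [0.5317, -0.3, 0.3712]
orientation: [-180.0, 0.0, 11.9]
force: [-0.1, 0.7, -1.9]
opening: 0.0148
gripper_force: 30.0
[ 0.53173352 -0.30003705  0.37122233] [-1.79987431e+02  1.96228322e-02  1.19041720e+01] [-0.14290438  0.69232983 -1.86274057] [-0.0274564  -0.01387972  0.02109689]
```

```bash
python3 -m inch '[0.9,0,0,1,0,0,0,0.9,0,0,2,0,0,0,0.9,0,0,3,0,0,0,0.9,0,0,3,0,0,0]'
python3 -m inch '[0.9,0,0,1,0,0,0,0.9,0,0,1.5,0,0,0]'
python3 - <<'E'
from h import *
o=ctrl.get_obs();print(o['tool_pos'],o['orientation'],o['force'],o['moment'])
E
```

```text
clock: 15.05
tool_pos: [0.5318, -0.3, 0.3683]
orientation: [-180.0, 0.0, 11.9]
force: [0.5, -0.9, -2.8]
opening: 0.015
gripper_force: 30.0
clock: 15.25
tool_pos: [0.5318, -0.3001, 0.3669]
orientation: [-180.0, 0.0, 11.9]
force: [0.2, -0.3, -1.4]
opening: 0.015
gripper_force: 30.0
[ 0.53183225 -0.30009432  0.36690412] [-1.79998864e+02  2.09190907e-03  1.19046550e+01] [ 0.16939859 -0.27400376 -1.42131253] [-0.03870807  0.01025605 -0.03027593]
```

```bash
python3 -m inch '[0.9,0,0,1,0,0,0,0.9,0,0,2,0,0,0,0.9,0,0,3,0,0,0,0.9,0,0,3,0,0,0]'
python3 -m inch '[0.9,0,0,1,0,0,0,0.9,0,0,2,0,0,0,0.9,0,0,2,0,0,0]'
python3 - <<'E'
from h import *
o=ctrl.get_obs();print(o['tool_pos'],o['orientation'],o['force'],o['moment'])
E
```

```text
clock: 15.65
tool_pos: [0.5318, -0.3001, 0.3637]
orientation: [-180.0, 0.0, 11.9]
force: [0.1, -0.1, -2.4]
opening: 0.0148
gripper_force: 30.0
clock: 15.95
tool_pos: [0.5318, -0.3001, 0.3618]
orientation: [-180.0, 0.0, 11.9]
force: [-0.1, 0.6, -1.5]
opening: 0.0147
gripper_force: 30.0
[ 0.5318225  -0.30007218  0.3617904 ] [-1.79993280e+02  9.65506453e-03  1.19027976e+01] [-0.12308362  0.63529796 -1.5045016 ] [-0.04222249 -0.01190625 -0.00852676]
```

```bash
for i in 1; do python3 -m inch '[0.9,0,0,0.7,0,0,0,0.9,0,0,1.2,0,0,0,0.9,0,0,1.2,0,0,0]'; done
python3 -m inch '[0.9,0,0,0.6,0,0,0,0.9,0,0,0.6,0,0,0]'
python3 -m inch '[0.9,0,0,0.6,0,0,0,0.9,0,0,0.6,0,0,0]'
```

```text
clock: 16.25
tool_pos: [0.5318, -0.3001, 0.3607]
orientation: [-180.0, 0.0, 11.9]
force: [-0.4, -0.1, -1.4]
opening: 0.0144
gripper_force: 30.0
clock: 16.45
tool_pos: [0.5318, -0.3001, 0.3601]
orientation: [-180.0, 0.0, 11.9]
force: [-0.2, 0.4, -1.5]
opening: 0.0147
gripper_force: 30.0
clock: 16.65
tool_pos: [0.5319, -0.3001, 0.3597]
orientation: [180.0, -0.0, 11.9]
force: [-1.1, 0.1, -0.2]
opening: 0.0148
gripper_force: 30.0
```

```bash
cat > q.py <<'E'
from h import *
o=ctrl.get_obs();print('pos',o['tool_pos'].round(4),'yaw',o['orientation'][2].round(2),'F',o['force'].round(1),'Mz',o['moment'].round(3))
E
python3 -m inch '[0.9,0,0,0.5,0,0,0,0.9,0,0,0.5,0,0,0]'; python3 q.py
python3 -m inch '[0.9,0,0,0.05,0,0,6,0.9,0,0,0.1,0,0,12,0.9,0,0,0.15,0,0,18,0.9,0,0,0.2,0,0,24,0.9,0,0,0.25,0,0,30]'; python3 q.py
python3 -m inch '[0.9,0,0,0.05,0,0,7,0.9,0,0,0.1,0,0,14,0.9,0,0,0.15,0,0,21,0.9,0,0,0.2,0,0,28,0.9,0,0,0.25,0,0,35]'; python3 q.py
```

```text
clock: 16.85
tool_pos: [0.5319, -0.3002, 0.3595]
orientation: [180.0, -0.0, 11.9]
force: [-2.1, 1.0, 3.0]
opening: 0.0146
gripper_force: 30.0
pos [ 0.5319 -0.3002  0.3595] yaw 11.91 F [-2.1  1.   3. ] Mz [ 0.197  0.256 -0.02 ]
clock: 17.35
tool_pos: [0.5319, -0.3001, 0.3594]
orientation: [180.0, -0.0, -18.3]
force: [-0.5, 1.4, 2.9]
opening: 0.015
gripper_force: 30.0
pos [ 0.5319 -0.3001  0.3594] yaw -18.32 F [-0.5  1.4  2.9] Mz [0.337 0.405 0.104]
clock: 17.85
tool_pos: [0.5319, -0.3002, 0.3591]
orientation: [-180.0, -0.0, -53.4]
force: [-0.7, 0.2, 2.3]
opening: 0.0147
gripper_force: 30.0
pos [ 0.5319 -0.3002  0.3591] yaw -53.36 F [-0.7  0.2  2.3] Mz [0.112 0.287 0.114]
```

Drag is the expected 0.1 N m. Keep winding.

```bash

python3 -m inch '[0.9,0,0,0.05,0,0,7,0.9,0,0,0.1,0,0,14,0.9,0,0,0.15,0,0,21,0.9,0,0,0.2,0,0,28,0.9,0,0,0.25,0,0,35]'; python3 q.py
python3 -m inch '[0.9,0,0,0.05,0,0,7,0.9,0,0,0.1,0,0,14,0.9,0,0,0.15,0,0,21,0.9,0,0,0.2,0,0,28,0.9,0,0,0.25,0,0,35]'; python3 q.py
python3 -m inch '[0.9,0,0,0.05,0,0,3,0.9,0,0,0.1,0,0,6,0.9,0,0,0.1,0,0,9,0.9,0,0,0.1,0,0,9,0.9,0,0,0.1,0,0,9]'; python3 q.py
```

```text
clock: 18.35
tool_pos: [0.5319, -0.3003, 0.3589]
orientation: [-180.0, -0.0, -88.4]
force: [-0.4, 0.5, 2.7]
opening: 0.0148
gripper_force: 30.0
pos [ 0.5319 -0.3003  0.3589] yaw -88.36 F [-0.4  0.5  2.7] Mz [0.014 0.338 0.116]
clock: 18.85
tool_pos: [0.5319, -0.3003, 0.3587]
orientation: [-180.0, -0.0, -123.4]
force: [-1.7, -0.4, 2.5]
opening: 0.0147
gripper_force: 30.0
pos [ 0.5319 -0.3003  0.3587] yaw -123.36 F [-1.7 -0.4  2.5] Mz [-0.189  0.353  0.145]
clock: 19.35
tool_pos: [0.5319, -0.3003, 0.3585]
orientation: [-179.9, -0.0, -132.0]
force: [-1.0, -0.9, 4.7]
opening: 0.0152
gripper_force: 30.0
pos [ 0.5319 -0.3003  0.3585] yaw -131.99 F [-1.  -0.9  4.7] Mz [-0.25   0.537  0.139]
```

```bash

python3 -m inch '[0.9,0,0,0.02,0,0,3,0.9,0,0,0.03,0,0,5,0.9,0,0,0.03,0,0,5]'|grep orien; python3 q.py
python3 -m inch '[0.9,0,0,0.02,0,0,3,0.9,0,0,0.03,0,0,5,0.9,0,0,0.03,0,0,5]'|grep orien; python3 q.py
python3 -m inch '[0.9,0,0,0.02,0,0,3,0.9,0,0,0.02,0,0,3]'|grep orien; python3 q.py
```

```text
orientation: [-180.0, -0.0, -137.1]
pos [ 0.5319 -0.3003  0.3585] yaw -137.06 F [-1.8 -0.7  3.8] Mz [-0.353  0.632  0.125]
orientation: [-179.9, -0.0, -142.1]
pos [ 0.5319 -0.3003  0.3585] yaw -142.06 F [-1.3 -1.1  5.2] Mz [-0.287  0.648  0.077]
orientation: [-179.9, -0.0, -145.1]
pos [ 0.5319 -0.3003  0.3585] yaw -145.08 F [-2.1 -1.   5.1] Mz [-0.315  0.592  0.08 ]
```

```bash

python3 -m inch '[0.9,0,0,0.02,0,0,4,0.9,0,0,0.02,0,0,4]'|grep orien; python3 q.py
python3 -m inch '[0.9,0,0,0.02,0,0,3,0.9,0,0,0.02,0,0,3]'|grep orien; python3 q.py
python3 -m inch '[0.9,0,0,0.02,0,0,3,0.9,0,0,0.02,0,0,3]'|grep orien; python3 q.py
```

```text
orientation: [-180.0, 0.0, -149.1]
pos [ 0.5319 -0.3003  0.3584] yaw -149.11 F [-2.1 -0.5  5. ] Mz [-0.336  0.59   0.103]
orientation: [-180.0, 0.0, -152.1]
pos [ 0.5319 -0.3003  0.3584] yaw -152.08 F [-1.3 -0.5  5.6] Mz [-0.342  0.635  0.13 ]
orientation: [-179.9, 0.0, -155.1]
pos [ 0.5319 -0.3003  0.3584] yaw -155.08 F [-2.3 -0.7  4.6] Mz [-0.372  0.625  0.119]
```

```bash

python3 -m inch '[0.9,0,0,0.02,0,0,3,0.9,0,0,0.02,0,0,3]'|grep orien; python3 q.py
python3 -m inch '[0.9,0,0,0.02,0,0,3,0.9,0,0,0.02,0,0,3]'|grep orien; python3 q.py
python3 -m inch '[0.9,0,0,0.02,0,0,3,0.9,0,0,0.02,0,0,3]'|grep orien; python3 q.py
```

```text
orientation: [-180.0, 0.0, -158.1]
pos [ 0.5319 -0.3003  0.3584] yaw -158.08 F [-1.4 -0.3  5.2] Mz [-0.393  0.646  0.136]
orientation: [-180.0, 0.0, -161.1]
pos [ 0.5319 -0.3003  0.3584] yaw -161.08 F [-2.1 -1.6  5.6] Mz [-0.423  0.618  0.187]
orientation: [-180.0, 0.0, -164.1]
pos [ 0.5319 -0.3003  0.3583] yaw -164.08 F [-2.1 -1.4  5. ] Mz [-0.426  0.703  0.174]
```

```bash

python3 -m inch '[0.9,0,0,0,0,0,2,0.9,0,0,0,0,0,2]'|grep orien; python3 q.py
python3 -m inch '[0.9,0,0,0,0,0,2,0.9,0,0,0,0,0,2]'|grep orien; python3 q.py
```

```text
orientation: [-180.0, 0.0, -166.0]
pos [ 0.5318 -0.3003  0.3583] yaw -166.04 F [-2.2 -0.4  4.8] Mz [-0.478  0.719  0.173]
orientation: [-180.0, 0.0, -168.0]
pos [ 0.5319 -0.3003  0.3583] yaw -168.05 F [-2.4 -0.4  4.9] Mz [-0.469  0.706  0.193]
```

```bash

python3 -m inch '[0.9,0,0,0,0,0,1.5,0.9,0,0,0,0,0,1.5]'|grep orien; python3 q.py
```

```text
orientation: [-180.0, 0.0, -169.5]
pos [ 0.5319 -0.3003  0.3583] yaw -169.53 F [-2.2 -1.6  4.5] Mz [-0.472  0.651  0.185]
```

```bash

python3 -m inch '[0.9,0,0,0,0,0,2,0.9,0,0,0,0,0,2]'|grep orien; python3 q.py
python3 -m inch '[0.9,0,0,0,0,0,1.5,0.9,0,0,0,0,0,1.5]'|grep orien; python3 q.py
```

```text
orientation: [-180.0, 0.0, -171.5]
pos [ 0.5318 -0.3004  0.3583] yaw -171.54 F [-2.3 -0.9  4.6] Mz [-0.456  0.658  0.197]
orientation: [-180.0, 0.0, -173.0]
pos [ 0.5318 -0.3003  0.3583] yaw -173.03 F [-1.7 -1.8  4.8] Mz [-0.454  0.676  0.17 ]
```

```bash

python3 -m inch '[0.9,0,0,0,0,0,1.5,0.9,0,0,0,0,0,1.5]'|grep orien; python3 q.py
```

```text
orientation: [-180.0, 0.0, -174.6]
pos [ 0.5318 -0.3003  0.3583] yaw -174.55 F [-1.7 -0.8  5.5] Mz [-0.465  0.727  0.22 ]
```

```bash

python3 -m inch '[0.9,0,0,0,0,0,1.5,0.9,0,0,0,0,0,1.5]'|grep orien; python3 q.py
python3 -m inch '[0.9,0,0,0,0,0,1.5,0.9,0,0,0,0,0,1.5]'|grep orien; python3 q.py
```

```text
orientation: [-180.0, 0.0, -176.0]
pos [ 0.5318 -0.3003  0.3583] yaw -176.05 F [-1.1 -1.6  5.4] Mz [-0.475  0.679  0.214]
orientation: [-180.0, 0.0, -177.5]
pos [ 0.5318 -0.3003  0.3583] yaw -177.55 F [-2.8 -1.6  4.6] Mz [-0.485  0.677  0.202]
```

```bash

python3 -m inch '[0.9,0,0,0,0,0,1.5,0.9,0,0,0,0,0,1.5]'|grep orien; python3 q.py
```

```text
orientation: [-180.0, 0.0, -179.0]
pos [ 0.5318 -0.3003  0.3582] yaw -179.05 F [-2.9 -1.4  4. ] Mz [-0.521  0.782  0.245]
```

```bash

python3 -m inch '[0.9,0,0,0,0,0,1.5,0.9,0,0,0,0,0,1.5]'|grep orien; python3 q.py
python3 -m inch '[0.9,0,0,0,0,0,0]'|grep orien; python3 q.py
python3 -m inch '[0.9,0,0,0,0,0,0]'|grep orien; python3 q.py
```

```text
orientation: [-180.0, 0.0, 179.4]
pos [ 0.5318 -0.3003  0.3583] yaw 179.44 F [-2.  -0.5  5.2] Mz [-0.5    0.709  0.26 ]
orientation: [-180.0, 0.0, 179.5]
pos [ 0.5318 -0.3003  0.3582] yaw 179.49 F [-2.1 -1.2  5.7] Mz [-0.558  0.714  0.263]
orientation: [-180.0, 0.0, 179.5]
pos [ 0.5318 -0.3003  0.3582] yaw 179.49 F [-1.  -1.7  5.2] Mz [-0.471  0.747  0.26 ]
```

```bash

python3 -m inch '[0.9,0,0,0,0,0,1.5,0.9,0,0,0,0,0,1.5]'|grep orien; python3 q.py
python3 -m inch '[0.9,0,0,0,0,0,0]'|grep orien; python3 q.py
python3 -m inch '[0.9,0,0,0,0,0,0]'|grep orien; python3 q.py
```

```text
orientation: [-180.0, 0.0, 177.9]
pos [ 0.5318 -0.3003  0.3583] yaw 177.95 F [-2.5 -1.4  5.8] Mz [-0.494  0.713  0.222]
orientation: [-180.0, 0.0, 178.0]
pos [ 0.5318 -0.3003  0.3582] yaw 177.99 F [-2.8 -1.   4.7] Mz [-0.518  0.749  0.287]
orientation: [-180.0, 0.0, 178.0]
pos [ 0.5318 -0.3003  0.3583] yaw 177.99 F [-1.  -1.8  5.1] Mz [-0.558  0.724  0.28 ]
```

```bash

python3 -m inch '[0.9,0,0,0,0,0,1.5,0.9,0,0,0,0,0,1.5,0.9,0,0,0,0,0,1.5]'|grep orien; python3 q.py
python3 -m inch '[0.9,0,0,0,0,0,0]'|grep orien; python3 q.py
python3 -m inch '[0.9,0,0,0,0,0,0]'|grep orien; python3 q.py
```

```text
orientation: [-180.0, 0.0, 176.5]
pos [ 0.5318 -0.3003  0.3582] yaw 176.49 F [-1.7 -1.2  4.4] Mz [-0.487  0.806  0.306]
orientation: [-180.0, 0.0, 176.5]
pos [ 0.5318 -0.3003  0.3582] yaw 176.49 F [-1.9 -1.5  5. ] Mz [-0.494  0.716  0.326]
orientation: [-180.0, 0.0, 176.5]
pos [ 0.5318 -0.3003  0.3582] yaw 176.5 F [-1.5 -1.1  5. ] Mz [-0.544  0.711  0.283]
```

About 0.30 N m. One more degree for margin, then back off within the play and lift out.

```bash

python3 -m inch '[0.9,0,0,0,0,0,1,0.9,0,0,0,0,0,1,0.9,0,0,0,0,0,1,0.9,0,0,0,0,0,1]'|grep orien; python3 q.py
python3 -m inch '[0.9,0,0,0,0,0,-3,0.9,0,0,0,0,0,-6,0.9,0,0,0,0,0,-6]'|grep orien; python3 q.py
python3 -m inch '[0.9,0,0,-3,0,0,0,0.9,0,0,-7,0,0,0,0.9,0,0,-12,0,0,0,0.9,0,0,-20,0,0,0,0.9,0,0,-38,0,0,0]';python3 q.py
```

```text
orientation: [-180.0, 0.0, 175.5]
pos [ 0.5318 -0.3003  0.3582] yaw 175.5 F [-2.  -0.7  4.8] Mz [-0.482  0.744  0.34 ]
orientation: [-180.0, 0.0, -178.5]
pos [ 0.5319 -0.3003  0.3582] yaw -178.49 F [-2.2 -1.3  5.7] Mz [-0.601  0.725 -0.017]
clock: 25.65
tool_pos: [0.5317, -0.2996, 0.3954]
orientation: [179.9, -0.1, -178.6]
force: [1.4, -0.2, -1.4]
opening: 0.0146
gripper_force: 30.0
pos [ 0.5317 -0.2996  0.3954] yaw -178.61 F [ 1.4 -0.2 -1.4] Mz [ 0.01  -0.194  0.019]
```

```bash

python3 -m inch '[0.9,25,0,-2,0,0,0,0.9,50,0,-4,0,0,0,0.9,70,0,-6,0,0,0]'
python3 -m inch '[0.9,0,43,0,0,0,0,0.9,0,88,0,0,0,0,0.9,0,132,0,0,0,0,0.9,0,176,0,0,0,0,0.9,0,220,0,0,0,0]'
python3 -m inch '[0.9,0,43,0,0,0,0,0.9,0,88,0,0,0,0,0.9,0,132,0,0,0,0,0.9,0,176,0,0,0,0,0.9,0,210,0,0,0,0]'
python3 -m inch '[0.9,0,0,0,0,0,0,0.9,0,0,0,0,0,0]'
python3 - <<'E'
from h import *
print(rel([.4598,.1496,.325],[180,0,-179]),rel([.4598,.1496,.2745],[180,0,-179]))
E
```

```text
clock: 25.95
tool_pos: [0.4609, -0.3015, 0.4027]
orientation: [180.0, 0.1, -178.6]
force: [0.7, 0.5, -2.3]
opening: 0.015
gripper_force: 30.0
clock: 26.45
tool_pos: [0.456, -0.0801, 0.4029]
orientation: [180.0, 0.1, -178.6]
force: [0.8, 0.0, -1.4]
opening: 0.0145
gripper_force: 30.0
clock: 26.95
tool_pos: [0.4508, 0.1305, 0.403]
orientation: [179.9, 0.1, -178.5]
force: [0.1, 0.9, -1.7]
opening: 0.015
gripper_force: 30.0
clock: 27.15
tool_pos: [0.4511, 0.129, 0.4024]
orientation: [180.0, 0.0, -178.5]
force: [1.1, -0.5, -2.0]
opening: 0.0149
gripper_force: 30.0
(array([-9.2, 20.3, 77.4]), array([0.04, 0.02, 0.52])) (array([ -9.2,  20.3, 127.9]), array([0.04, 0.02, 0.52]))
```

```bash

python3 -m inch '[0.9,-9.2,20.3,20,0,0,0.5,0.9,-9.2,20.3,50,0,0,0.5,0.9,-9.2,20.3,72,0,0,0.5,0.9,-9.2,20.3,72,0,0,0.5]'; python3 q.py
python3 -m inch '[0.9,0,0,6,0,0,0,0.9,0,0,12,0,0,0,0.9,0,0,18,0,0,0,0.9,0,0,18,0,0,0]'; python3 q.py
```

```text
clock: 27.55
tool_pos: [0.4591, 0.1471, 0.3274]
orientation: [-179.8, -0.3, -179.2]
force: [-0.3, -0.9, -1.1]
opening: 0.0146
gripper_force: 30.0
pos [0.4591 0.1471 0.3274] yaw -179.2 F [-0.3 -0.9 -1.1] Mz [ 0.008 -0.138  0.026]
clock: 27.95
tool_pos: [0.4599, 0.1483, 0.3115]
orientation: [-180.0, -0.0, -179.1]
force: [0.6, -0.8, -2.1]
opening: 0.0146
gripper_force: 30.0
pos [0.4599 0.1483 0.3115] yaw -179.12 F [ 0.6 -0.8 -2.1] Mz [ 0.084 -0.145  0.054]
```

```bash

python3 -m inch '[0.9,0,1,8,0,0,0,0.9,0,1,16,0,0,0,0.9,0,1,24,0,0,0,0.9,0,1,30,0,0,0,0.9,0,1,30,0,0,0]'; python3 q.py
python3 -m inch '[0.9,0,0,3,0,0,0,0.9,0,0,6,0,0,0,0.9,0,0,6,0,0,0]'; python3 q.py
```

```text
clock: 28.45
tool_pos: [0.4597, 0.1495, 0.2806]
orientation: [-179.9, -0.1, -179.1]
force: [-0.4, -0.3, -2.1]
opening: 0.0147
gripper_force: 30.0
pos [0.4597 0.1495 0.2806] yaw -179.1 F [-0.4 -0.3 -2.1] Mz [ 0.029 -0.157  0.027]
clock: 28.75
tool_pos: [0.4599, 0.1496, 0.2755]
orientation: [-180.0, -0.0, -179.1]
force: [-1.4, -1.0, -0.8]
opening: 0.015
gripper_force: 30.0
pos [0.4599 0.1496 0.2755] yaw -179.1 F [-1.4 -1.  -0.8] Mz [ 0.064 -0.157  0.002]
```

Almost on the floor of the hole. Release gently, rise and check.

```bash

python3 -m inch '[0.9,0,0,0.8,0,0,0,0.7,0,0,0.8,0,0,0,0.5,0,0,0.8,0,0,0,0.3,0,0,0.8,0,0,0,0.1,0,0,0.8,0,0,0]'
python3 -m inch '[0,0,0,0,0,0,0,0,0,0,0,0,0,0,0,0,0,0,0,0,0]'
python3 -m inch '[0,0,0,-30,0,0,0,0,0,0,-70,0,0,0,0,0,0,-110,0,0,0,0,20,0,-130,0,0,0,0,20,0,-130,0,0,0]'
python3 - <<'E'
from h import *
p=ctrl.snapshot('scene');save(p,'s9')
for t in('big_key_grip','big_key_tip','stand_hole','small_key_grip','lever_ball','sanding_block','oil_bottle'):
  for d in ctrl.mark_of(p,t)[:2]:print(t,round(d['p'],2),np.round(d['location'],4),proj(p,d['location']).round())
w=ctrl.snapshot('top');save(w,'t9')
a=cv2.resize(cv2.imread('pics/s9.png')[160:380,200:440],(480,440),interpolation=3)
b=cv2.resize(cv2.imread('pics/t9.png')[220:330,170:300],(320,270),interpolation=3)
b=np.vstack([b,np.zeros((170,320,3),np.uint8)]);cv2.imwrite('pics/c9.png',np.hstack([a,b]))
E
```

```text
clock: 29.25
tool_pos: [0.4601, 0.1496, 0.2752]
orientation: [180.0, 0.0, -179.1]
force: [-1.1, 0.2, 0.1]
opening: 0.0411
gripper_force: 0.0
clock: 29.55
tool_pos: [0.46, 0.1496, 0.275]
orientation: [180.0, 0.0, -179.1]
force: [0.5, -0.6, 0.2]
opening: 0.0651
gripper_force: 0.0
clock: 30.05
tool_pos: [0.4394, 0.1492, 0.4083]
orientation: [179.8, 0.3, -179.1]
force: [0.4, 0.6, -0.0]
opening: 0.0876
gripper_force: 0.0
big_key_grip 0.93 [0.4603 0.1548 0.1172] [300. 300.]
big_key_grip 0.54 [0.5623 0.1911 0.07  ] [234. 316.]
big_key_tip 0.55 [0.5662 0.1899 0.001 ] [235. 348.]
small_key_grip 0.87 [0.4584 0.0723 0.0779] [326. 294.]
lever_ball 0.72 [ 0.5223 -0.2392  0.1558] [367. 186.]
sanding_block 0.72 [ 0.3896 -0.0279  0.005 ] [382. 309.]
oil_bottle 0.98 [ 6.785e-01 -1.202e-01  6.000e-04] [281. 252.]
oil_bottle 0.49 [0.4604 0.0732 0.0784] [324. 294.]
```

View pics/c9.png

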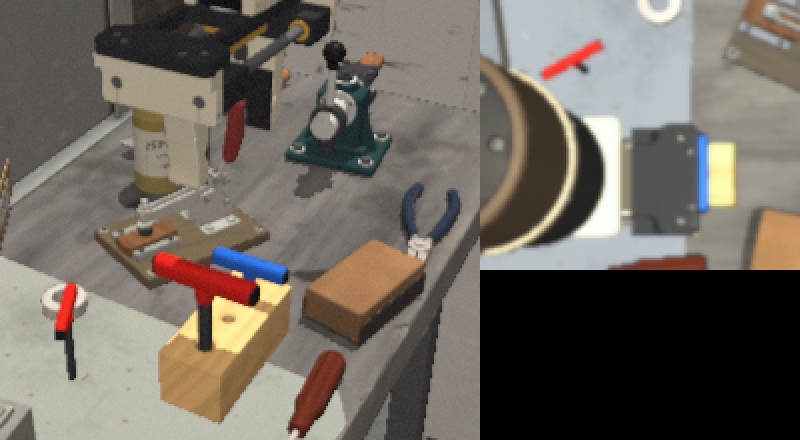

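The red key stands upright in its own hole, bar at (205,280) in the crop. The lever is upright at (333,65), and the blue key, sanding block and oil bottle have not moved. Handing in.

```bash
python3 -c "
from plant import ctrl;print(ctrl.close_job())"
```

```text
the job is handed in; nothing more can be done
None
```

I handed the job in after about 30 s of robot time. The lever is upright (last measured about 0.03 rad off), the setscrew is tightened to about 0.33 N m, the red key is back upright in its own hole, and nothing else was moved; the hand-in returned no verdict.

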